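# Wake and zero the bench height gauge, then draw its column fully out

### The arm

A 6-joint arm with a two-finger parallel gripper is mounted at the origin on a cart in front of the work surface, level with it; the furniture and walls round the work are solid. World frame = base frame: x ahead of the robot, y to its left, z up, the work surface at z = 0. Lengths are in m, angles in rad, forces in N, time in s.
With the tool pointing down it reaches from about 0.35 to 0.975 m from the base axis. Payload 4.9 kg.
Tool frame: the origin (TCP) lies at the very end of the fingers, on their centre line; the grasp point (between the pads) lies 19 mm behind it; z points along the fingers, y is the line along which they close (so a half turn about z gives the same grasp; the last joint's range is limited). The gripper opens to 85 mm and grips with 20 to 120 N. Pads are 22 mm wide; open, the fingers measure 114 mm over their backs; the gripper's body (76 mm by 85 mm) begins 54 mm behind the grasp point. The pads swing forward as they close: fully open they stand 13 mm farther back than shut.
Start: joints at [1.031, 0.053, 1.613, -0, 1.476, -0.119], TCP at [0.255, 0.57, 0.231] pointing down, gripper open.
Joint ranges: [-3.01, 3.01], [-1.01, 2.22], [0.06, 2.58], [-1.02, 4.17], [0.09, 2.62], [-3.14, 3.14]. Speed limits (rad/s): [2.57, 2.57, 3.14, 3.14, 3.14, 3.14].

### API

Orientations are given as a unit quaternion [w, x, y, z].
In Python, from plant import manip, vision, order gives the robot as it stands.
- The arm moves only by the tool play_rows, never from a script. Its argument "steps" is a list that holds one entry, the list of rows, each a list of 6 numbers: the shift along the tool's x, y, z in mm, then the turn, a rotation vector about the tool's x, y, z in degrees. A call has 1 to 12 rows; each row is the pose to reach, as a shift and turn from the pose commanded when the call began, along the tool's axes at that moment; what a row does not reach only later rows make up. A row lasts 1/12 s, in which the tool goes at most 41.7 mm and 7.16 degrees, less where a joint would pass 70% of its speed; a pose out of reach is approached as far as the arm can. A call with a gripper value outside its range is refused whole. "claw" is the gripper's target within -1 to 1 (fully open at 1, half-way at 0, shut at -1), set as the call begins (left out, the last holds). The fingers move at their own pace and stop on an object; the grip force is fixed at half the most. Time passes only in rows, so rows that repeat a pose let the fingers close. It gives the time, the measured TCP pose, the force, the opening and the grip force at its end, in the units of the state.
- manip.state(): the state, without advancing time (a new reading comes with each control period).
- vision.grab_frame(name): name is "side" or "top"; returns (picture, depth): 480x640x3 uint8, blue, green, red; 480x640 float32, m along the optical axis (not along the pixel's ray), 0 where there is no reading.
- vision.camera_info(name): a dict with "K" (3x3 intrinsics, pixels), "eye" and "orientation" of the camera in the world. Camera axes: x right, y down, z forward; pixel columns grow to the right and rows downward; lengths in m; the calibration is good to about 2 mm. A picture is of the moment at which its call begins. camera_info takes no time and is no camera call.
- order.job_done(): hands the job in; it is judged then, once.
The state is a dict: "time": time; "joint_pos": joint angles; "joint_vel": joint speeds; "joint_efforts": joint torques, N m; "tool_pos": TCP position; "tool_rot": TCP orientation; "contact_force": force on the tool from outside, world axes, zero at the start; "ft_torque": the same for the moment, N m; "gripper_width": opening from 0.0 (shut) to 1.0 (fully open); "grasp_force": force on a finger pad.
Only numpy, scipy, OpenCV 4.12 (cv2) and the standard library are available. Lean on these libraries where they do the work, as an engineer would, in place of code of your own. Each camera call takes 0.05 s, during which the arm holds its last target. There are 200 camera calls.

### The job

Check the travel of the height gauge bolted to the worktop. With its column still down, press the round power key on the housing all the way in and let it come up, then press the square zero key the same way; leave the narrow bar-shaped key and the parts lying around alone. Then squeeze the release button in the side of the column's grip, draw the grip straight up past the first stop to the second stop, and finish still holding it there with the button squeezed: the springs would pull the column back in.

Things in the scene. Friction and masses are not known exactly. Their poses are not given: they have to be found in the camera images.
- gauge_base: Fixed foot: dark flange 170 x 190 x 8 mm, grey housing 150 x 160 mm on it, top 45 mm above the worktop. Origin: centre of the underside; z up, x from keys to column, y along the row of keys. Place and yaw vary. At x = 35 mm a steel sleeve, 33 mm across, rises to 60 mm; the column slides vertically in it. Keys lie at x = -48, y = -50, 0, 50 mm, in an order that varies.
- power_key_top (a point): Centre of the top face of the round power key, 24 mm across, 57 mm above the worktop. The keys stand 9 mm out of black bezels, 50 mm apart; pressed vertically they go down 5 mm against a spring (about 1 N at first, 5 N at the bottom) and come back up by themselves.
- zero_key_top (a point): Centre of the top face of the square zero key, 18 x 18 mm; same height, travel and spring as the power key.
- mode_key_top (a point): Centre of the top face of the narrow bar-shaped key, 26 mm (along gauge x) by 9 mm; same height; not to be pressed.
- power_key (a joint): Travel of the round key: 0 up, 0.005 m fully in.
- zero_key (a joint): Travel of the square key: 0 up, 0.005 m fully in.
- mode_key (a joint): Travel of the bar-shaped key: 0 up, 0.005 m fully in.
- grip_head: Grey grip on top of the column: block 30 mm (its x) by 36 mm (its y) by 50 mm high. Origin: its centre, 85 mm above the worktop with the column down; axes parallel to those of gauge_base. A thin scriber arm sticks out to 54 mm on +x, 10 to 28 mm below the centre. Beside the +y and -y faces is free space down to the housing top, 40 mm below the centre.
- release_face (a point): Centre of the outer face of the steel release button, 14 mm (x) by 18 mm (z), on the grip's -y face level with the grip's centre. It stands 7 mm out and goes in 5 mm towards +y against a spring (1.5 N at first, 6 N at the bottom): grip and button measure 43 mm along y, 38 mm squeezed. A grasp across y, one finger on the button and one on the plain +y face, squeezes it.
- release_button (a joint): Travel of the release button: 0 out, 0.005 m fully in. Less than 0.0035 m in, a latch holds the column down (pulling then only strains it).
- upper_section (a joint): Extension of the thin upper column section: 0 in, 0.055 m at its stop. Draws out first, at about 3 to 4 N upward pull; its end is the first stop.
- lower_section (a joint): Extension of the thick lower column section: 0 in, 0.055 m at its stop. Draws out after the first stop at about 5 to 7 N; its end is the second stop, 110 mm above the rest height of the grip, and is rigid. Both sections go back in when let go.
- piston: Bystander: loose aluminium piston, 60 mm across, 54 mm high. Origin: centre of the underside.
- bearing: Bystander: loose ball bearing, 47 mm across, 14 mm high. Origin: centre of the underside.
- brake_pad: Bystander: loose brake pad, 42 x 84 x 12 mm, right of the gauge. Origin: centre of the underside. Beyond it, from about y = -0.30 m to the right and x = 0.65 m on, stands the tall teal cabinet: keep the arm and gripper clear of it when swinging in.
- lock_nut: Bystander: loose lock nut, 36 x 41 x 16 mm. Origin: centre of the underside.

How it is judged:
By the outcome, as a careful person would: the job done as asked, in the order asked, and still so for the second after the job is handed in, while the arm keeps its last pose, push and grip.
It also fails if it takes over 48 s, if anything falls off the work surface, if the arm or the gripper's body presses on something with over 40 N, if the wrist force passes 120 N, or if a joint passes its speed limit or range.

## Working session

There is one attempt and no reset: what is moved stays moved. The work goes in short steps, Python scripts to look and compute and a tool call to move; the robot and the scene stay as the last step left them, time stands still between calls to the robot, and variables do not carry over. Pictures are saved under pics/ and viewed, at most 10 in all, crops included, and the job is handed in when it is done.

Besides the shell and the picture viewer there is one more tool, called after ">>>" as name([rows], argument=value, ...), one row to a line, values as JSON. play_rows: Moves the arm, as the interface text tells. Its arguments: {"type":"object","properties":{"steps":{"type":"array"},"claw":{"type":"number"}},"required":["steps"]}

```bash
mkdir -p pics
cat > h.py <<'E'
import numpy as np,cv2
from scipy.spatial.transform import Rotation as R
from plant import manip,vision,order
def Rq(q): return R.from_quat([q[1],q[2],q[3],q[0]]).as_matrix()
def world(name,u,v,z=None,d=None):
    c=vision.camera_info(name);K=np.array(c["K"]);M=Rq(c["orientation"]);e=np.array(c["eye"])
    r=M@np.linalg.inv(K)@np.array([u,v,1.])
    return e+r*((z-e[2])/r[2] if d is None else d)
def pix(name,p):
    c=vision.camera_info(name);q=np.array(c["K"])@(Rq(c["orientation"]).T@(np.array(p)-c["eye"]));return q[:2]/q[2]
E
python3 - <<'E'
from h import *
for n in("top","side"):
    p,d=vision.grab_frame(n);cv2.imwrite(f"pics/{n}0.png",p);np.save(n+"0.npy",d);print(vision.camera_info(n))
print(manip.state())
E
```

```text
{'K': array([[507.97067821,   0.        , 315.04115008],
       [  0.        , 507.97067821, 245.27693634],
       [  0.        ,   0.        ,   1.        ]]), 'eye': array([0.42431492, 0.11459237, 0.9590194 ]), 'orientation': array([-0.06765559,  0.70535064, -0.70393192,  0.04881642])}
{'K': array([[537.21414918,   0.        , 318.34318549],
       [  0.        , 537.21414918, 245.10456852],
       [  0.        ,   0.        ,   1.        ]]), 'eye': array([-0.10810025, -0.11933272,  0.86856146]), 'orientation': array([-0.29300009,  0.76052484, -0.54172131,  0.20564763])}
{'time': 0.1, 'joint_pos': array([ 1.03098744e+00,  5.33061752e-02,  1.61416366e+00,  9.67832178e-06,
        1.47603337e+00, -1.19047381e-01]), 'joint_vel': array([-7.10791095e-04, -1.97219404e-03, -2.67650925e-03, -3.37987042e-04,
        1.32487268e-03,  4.28591089e-05]), 'joint_efforts': array([ 1.25382971e-04, -3.94903207e+01, -3.71363997e+01, -1.59990900e-04,
        3.86057451e-03, -1.04598570e-05]), 'tool_pos': array([0.25501108, 0.56997838, 0.23017231]), 'tool_rot': array([-3.13591418e-04,  2.08832627e-01,  9.77950930e-01, -9.02349432e-04]), 'contact_force': array([ 0.3898271 , -0.29726157, -0.6040134 ]), 'ft_torque': array([ 0.03551844, -0.00481942, -0.00509548]), 'grasp_force': 0.0, 'gripper_width': 0.9982012424981924}
```

View pics/top0.png

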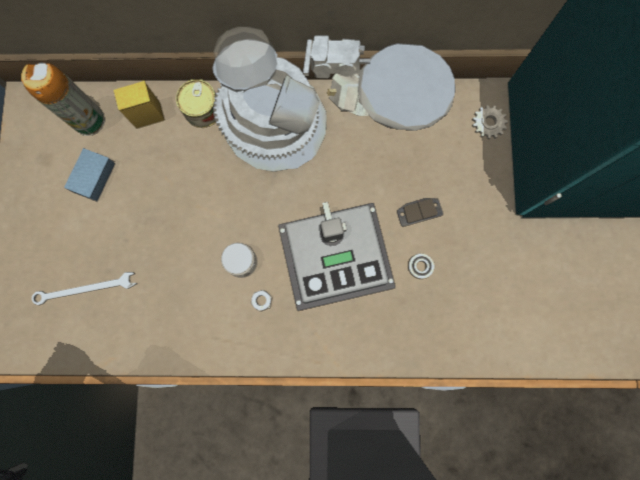

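View pics/side0.png

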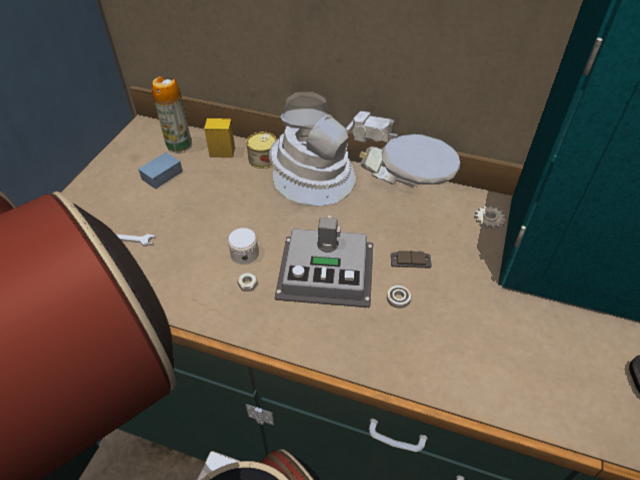

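Top view: round key near (315,284), bar (344,278), square (371,271), and grip near (332,228) with the button on its right. I'll enlarge it.

Run:
```python
from h import *
p=cv2.imread("pics/top0.png");c=p[195:315,270:400];cv2.imwrite("pics/c1.png",cv2.resize(c,None,fx=5,fy=5,interpolation=cv2.INTER_CUBIC))
g=p.min(2)
for x0,y0,x1,y1 in[(303,273,328,297),(359,260,385,284)]:
    m=(g[y0:y1,x0:x1]>150).astype(np.uint8);M=cv2.moments(m,True);print(M['m10']/M['m00']+x0,M['m01']/M['m00']+y0,M['m00'])
    u,v=M['m10']/M['m00']+x0,M['m01']/M['m00']+y0;print(world("top",u,v,.057))
d=np.load("top0.npy")
for u,v in[(315,284),(371,271),(331,226),(300,240)]:print(world("top",u,v,d=d[v,u]))
```

```text
314.8502024291498 284.3805668016194 247.0
[0.50395618 0.1390739  0.057     ]
373.0675105485232 271.2320675105485 237.0
[0.52757822 0.03549712 0.057     ]
[0.50436307 0.13872861 0.06004311]
[0.52793357 0.03920306 0.05748457]
[0.59876056 0.11052871 0.11077386]
[0.58635131 0.16696139 0.04430828]
```

View pics/c1.png

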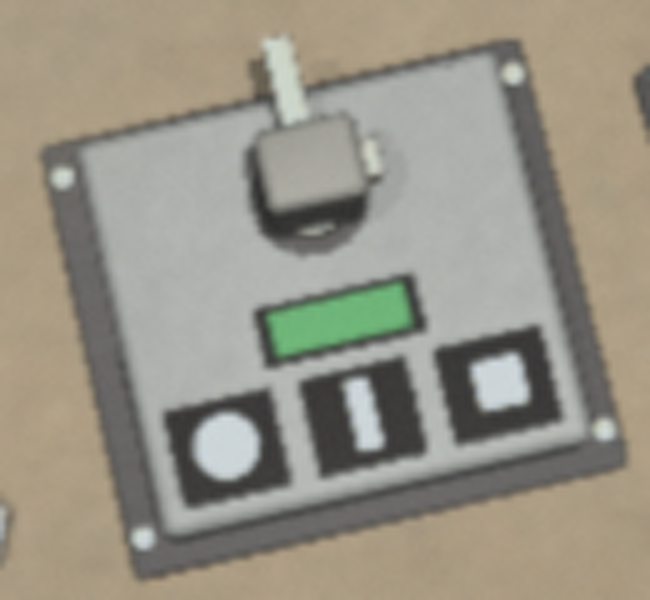

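Crop: round key centre (227,446), bar (366,413), square (500,382), grip top centre (313,162); flange corners (42,148), (520,40), (625,465), (138,578).

Run:
```python
from h import *
f=lambda x,y,z:world("top",270+(x+.5)/5-.5,195+(y+.5)/5-.5,z)
pts=[(-48,50,57,227,446),(-48,0,57,366,413),(-48,-50,57,500,382),(35,0,110,313,162),(85,95,8,42,148),(85,-95,8,520,40),(-85,-95,8,625,465),(-85,95,8,138,578)]
A=np.array([p[:2] for p in pts])/1e3; B=np.array([f(p[3],p[4],p[2]/1e3)[:2] for p in pts])
print(B)
a=A-A.mean(0);b=B-B.mean(0);th=np.arctan2((a[:,0]*b[:,1]-a[:,1]*b[:,0]).sum(),(a*b).sum())
M=np.array([[np.cos(th),-np.sin(th)],[np.sin(th),np.cos(th)]]);t=B.mean(0)-M@A.mean(0)
print("yaw",np.degrees(th),t);print("res mm",(B-(A@M.T+t))*1e3)
for n,q in dict(power=(-.048,.05),zero=(-.048,-.05),grip=(.035,0)).items():print(n,M@q+t)
s=manip.state();T=Rq(s["tool_rot"]);print(T,np.degrees(np.arctan2(T[1,1],T[0,1])))
# side check
for q in[(-.048,.05,.057),(-.048,-.05,.057),(.035,0,.11)]:
    print(pix("side",[*(M@q[:2]+t),q[2]]))
```

```text
[[ 0.50499008  0.13881181]
 [ 0.51683912  0.08937163]
 [ 0.52798637  0.04164909]
 [ 0.59717913  0.10848327]
 [ 0.62353931  0.21151037]
 [ 0.66562029  0.02825888]
 [ 0.50255012 -0.00840371]
 [ 0.4601325   0.173054  ]]
yaw 13.042028759707316 [0.56312816 0.10091662]
res mm [[-0.09295599  0.01691543]
 [ 0.47279573 -0.71302614]
 [ 0.33675691  0.27467069]
 [-0.04619722 -0.33164397]
 [-0.95800831 -1.13728621]
 [-1.75351837  0.71013449]
 [ 0.79112823  2.41071919]
 [ 1.24999903 -1.23048348]]
power [0.50508304 0.1387949 ]
zero [0.52764961 0.04137442]
grip [0.59722533 0.10881492]
[[-9.12777671e-01  4.08455559e-01 -9.90234043e-04]
 [ 4.08456690e-01  9.12776239e-01 -1.63393069e-03]
 [ 2.36474032e-04 -1.89588317e-03 -9.99998175e-01]] 65.8921016579717
[298.54792393 270.15241447]
[349.76067409 274.27901606]
[328.3505795  222.70929176]
```

>>> play_rows([
  [[-34,-24,0,0,0,-4],[-68,-49,0,0,0,-8],[-101,-73,0,0,0,-12],[-135,-97,0,0,0,-16],[-168,-121,0,0,0,-20],[-202,-146,10,0,0,-24],[-236,-170,20,0,0,-28],[-270,-194,30,0,0,-32],[-303,-219,40,0,0,-35],[-337,-243,50,0,0,-37],[-371,-267,60,0,0,-37.1],[-404,-291,70,0,0,-37.1]],
], claw=-1)

```text
time: 1.1
tool_pos: [0.5019, 0.1442, 0.1624]
tool_rot: [-0.0, -0.113, 0.994, 0.0]
contact_force: [1.0, 1.0, 0.1]
gripper_width: 0.001
grasp_force: 0.0
```

>>> play_rows([
  [[0,0,0,0,0,0],[0,0,0,0,0,0],[0,0,0,0,0,0],[0,0,0,0,0,0]],
])

```text
time: 1.43
tool_pos: [0.5012, 0.147, 0.1632]
tool_rot: [0.0, -0.114, 0.994, 0.0]
contact_force: [-0.5, -0.2, 0.4]
gripper_width: -0.003
grasp_force: 0.0
```

```bash
cat >> h.py <<'E'
GY=np.radians(13.04);P=dict(power=[.5051,.1388],zero=[.5276,.0414],grip=[.5972,.1088])
def to(n,z):
    s=manip.state();T=Rq(s["tool_rot"]);g=np.array([*P[n],z])
    print("t",s["time"],"tool",s["tool_pos"],"F",s["contact_force"],"w",s["gripper_width"],"gf",s["grasp_force"])
    print("shift mm",T.T@(g-s["tool_pos"])*1e3)
    G=np.array([[-np.cos(GY),-np.sin(GY),0],[-np.sin(GY),np.cos(GY),0],[0,0,-1]])
    print("turn",np.degrees(R.from_matrix(T.T@G).as_rotvec()))
E
python3 -c "
from h import *
to('power',.075)
p,d=vision.grab_frame('top');s,_=vision.grab_frame('side')
cv2.imwrite('pics/m1.png',np.hstack([cv2.resize(x,(400,360)) for x in(p[190:370,240:440],s[150:330,220:420])]))"
```

```text
t 1.4333 tool [0.5011721  0.14702744 0.163244  ] F [-0.51861439 -0.16011712  0.3866279 ] w -0.0025563024162237433 gf 0.0
shift mm [-1.95653179 -8.92614947 88.24181532]
turn [0.01545144 0.00649452 0.02386659]
```

View pics/m1.png

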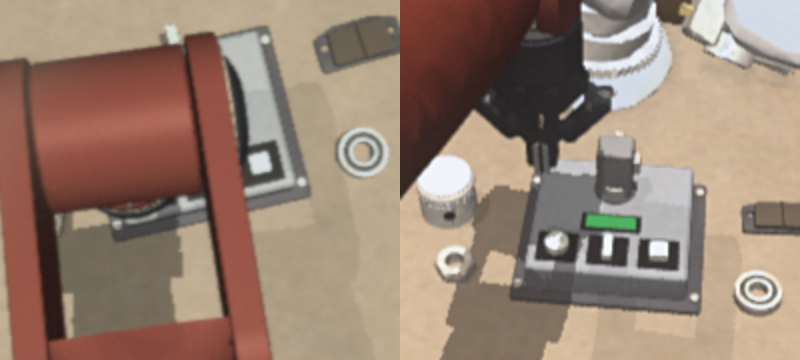

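The fingers are closed above and slightly left of the round key in the side view, and the scene is undisturbed. I'll correct the position and descend to z=0.062.

>>> play_rows([
  [[-2,-9,20,0,0,0],[-2,-9,40,0,0,0],[-2,-9,60,0,0,0],[-2,-9,80,0,0,0],[-2,-9,95,0,0,0],[-2,-9,101,0,0,0],[-2,-9,101,0,0,0],[-2,-9,101,0,0,0],[-2,-9,101,0,0,0]],
])

```text
time: 2.28
tool_pos: [0.5065, 0.1383, 0.0636]
tool_rot: [0.001, -0.113, 0.994, 0.0]
contact_force: [0.2, -0.5, 0.7]
gripper_width: 0.0
grasp_force: 0.0
```

```bash
python3 -c "
from h import *
to('power',.052)
s,_=vision.grab_frame('side')
cv2.imwrite('pics/m2.png',cv2.resize(s[200:320,270:390],None,fx=5,fy=5))"
```

```text
t 2.2833 tool [0.50649636 0.13833656 0.06362642] F [ 0.18456904 -0.45451262  0.71576288] w 0.00031108656659339977 gf 0.0
shift mm [ 1.28522271  0.76975474 11.62298946]
turn [-0.01646774  0.14469438 -0.0061649 ]
```

View pics/m2.png

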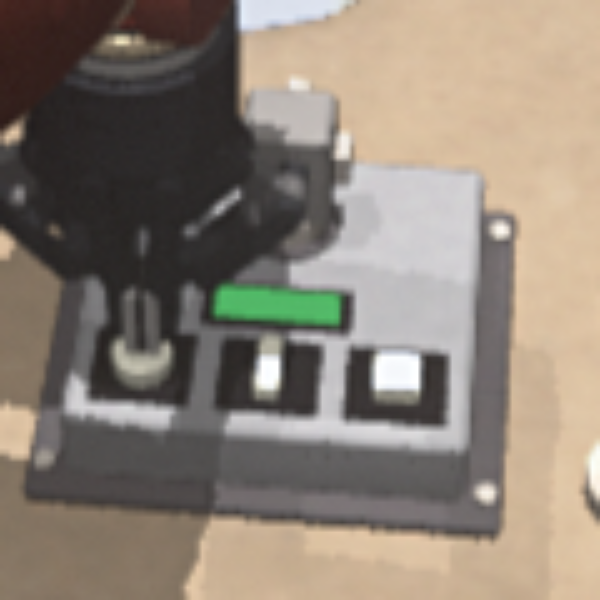

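The tips are right over the round key at (142,350). Pressing slowly.

>>> play_rows([
  [[1,1,3,0,0,0],[1,1,5,0,0,0],[1,1,7,0,0,0],[1,1,9,0,0,0],[1,1,10,0,0,0],[1,1,11,0,0,0],[1,1,12,0,0,0],[1,1,12,0,0,0],[1,1,12,0,0,0],[1,1,12,0,0,0]],
])

```text
time: 3.17
tool_pos: [0.5047, 0.1387, 0.0519]
tool_rot: [-0.0, -0.113, 0.994, 0.0]
contact_force: [-4.7, 0.4, 11.6]
gripper_width: 0.002
grasp_force: 5.9
```

>>> play_rows([
  [[0,0,0.7,0,0,0],[0,0,0.7,0,0,0],[0,0,0.7,0,0,0]],
])

```text
time: 3.42
tool_pos: [0.5048, 0.1387, 0.0518]
tool_rot: [-0.0, -0.113, 0.994, -0.0]
contact_force: [-6.4, -0.9, 16.0]
gripper_width: -0.004
grasp_force: 7.8
```

The key is on its stop: 4 N more force for 0.1 mm of travel. Lifting off, then 100 mm across to the square key.

>>> play_rows([
  [[0,0,-5,0,0,0],[0,0,-15,0,0,0],[0,0,-30,0,0,0],[0,-20,-30,0,0,0],[0,-45,-30,0,0,0],[0,-70,-30,0,0,0],[0,-90,-30,0,0,0],[0,-100,-30,0,0,0],[0,-100,-25,0,0,0],[0,-100,-15,0,0,0],[0,-100,-11,0,0,0],[0,-100,-11,0,0,0]],
])

```text
time: 4.42
tool_pos: [0.5248, 0.0422, 0.0579]
tool_rot: [-0.002, -0.114, 0.994, 0.001]
contact_force: [0.5, -0.4, -0.2]
gripper_width: 0.003
grasp_force: 0.0
```

>>> play_rows([
  [[0,0,0,0,0,0],[0,0,0,0,0,0],[0,0,0,0,0,0]],
])

```text
time: 4.67
tool_pos: [0.527, 0.0416, 0.0607]
tool_rot: [0.0, -0.114, 0.994, -0.0]
contact_force: [0.0, -0.2, 0.2]
gripper_width: -0.002
grasp_force: 0.0
```

```bash
python3 -c "
from h import *
to('zero',.052)
s,_=vision.grab_frame('side')
cv2.imwrite('pics/m3.png',cv2.resize(s[200:320,270:390],None,fx=5,fy=5))"
```

```text
t 4.6667 tool [0.5269639  0.04162006 0.06065362] F [ 0.00156067 -0.2031676   0.164283  ] w -0.0022172599855427477 gf 0.0
shift mm [-0.56577044 -0.35703512  8.65393424]
turn [-0.00562218  0.0284063  -0.00218992]
```

View pics/m3.png

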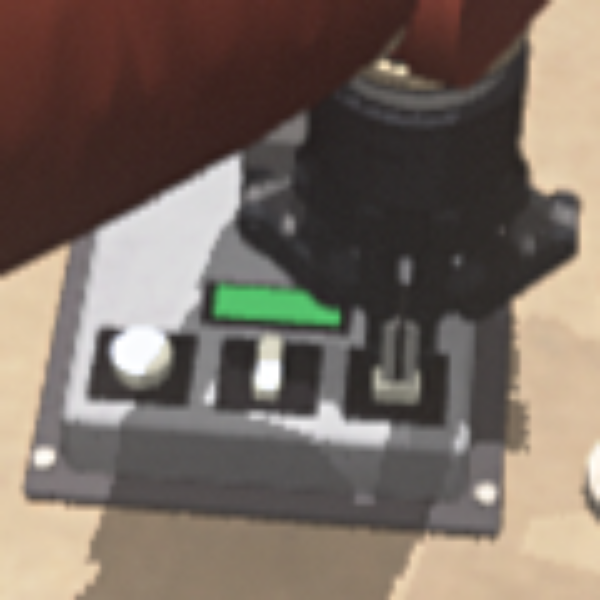

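The tips are over the square key at (397,375), and the round key is back up.

>>> play_rows([
  [[0,0,2,0,0,0],[0,0,4,0,0,0],[0,0,6,0,0,0],[0,0,7,0,0,0],[0,0,8,0,0,0],[0,0,9,0,0,0],[0,0,9.5,0,0,0],[0,0,9.5,0,0,0],[0,0,9.5,0,0,0],[0,0,9.5,0,0,0]],
])

```text
time: 5.55
tool_pos: [0.5272, 0.0412, 0.0519]
tool_rot: [0.0, -0.113, 0.994, 0.0]
contact_force: [-3.5, 0.7, 7.4]
gripper_width: 0.001
grasp_force: 3.9
```

>>> play_rows([
  [[0,0,0.7,0,0,0],[0,0,0.7,0,0,0],[0,0,0.7,0,0,0]],
])

```text
time: 5.8
tool_pos: [0.5272, 0.0412, 0.0519]
tool_rot: [0.0, -0.113, 0.994, 0.0]
contact_force: [-4.0, -0.2, 12.1]
gripper_width: 0.005
grasp_force: 5.7
```

>>> play_rows([
  [[0,0,-5,0,0,0],[0,0,-15,0,0,0],[0,0,-40,0,0,0],[0,0,-70,0,0,0],[0,0,-100,0,0,0],[0,0,-115,0,0,0],[-20,10,-115,0,0,0],[-45,25,-115,0,0,0],[-70,40,-115,0,0,0],[-83,49,-115,0,0,0],[-83,49,-115,0,0,0],[-83,49,-115,0,0,0]],
])

```text
time: 6.8
tool_pos: [0.5963, 0.1077, 0.1647]
tool_rot: [-0.001, -0.114, 0.994, -0.0]
contact_force: [0.4, -0.5, -0.5]
gripper_width: 0.003
grasp_force: 0.0
```

>>> play_rows([
  [[0,0,0,0,0,0],[0,0,0,0,0,0],[0,0,0,0,0,0],[0,0,0,0,0,0],[0,0,0,0,0,0],[0,0,0,0,0,0],[0,0,0,0,0,0],[0,0,0,0,0,0]],
], claw=1)

```text
time: 7.47
tool_pos: [0.5966, 0.1075, 0.1652]
tool_rot: [0.0, -0.113, 0.994, -0.0]
contact_force: [0.2, -0.5, -0.0]
gripper_width: 1.003
grasp_force: 0.0
```

```bash
python3 -c "
from h import *
P['grip']=[.5972+.001*np.sin(GY),.1088-.001*np.cos(GY)]
to('grip',.064)
s,_=vision.grab_frame('side')
cv2.imwrite('pics/m4.png',cv2.resize(s[170:320,250:400],None,fx=4,fy=4))"
```

```text
t 7.4667 tool [0.59662014 0.10745508 0.16523886] F [ 0.20496585 -0.53031458 -0.03499168] w 1.0031243586920708 gf 0.0
shift mm [ -0.86734271   0.18115493 101.23886341]
turn [-0.00051372  0.00048103 -0.05551852]
```

View pics/m4.png

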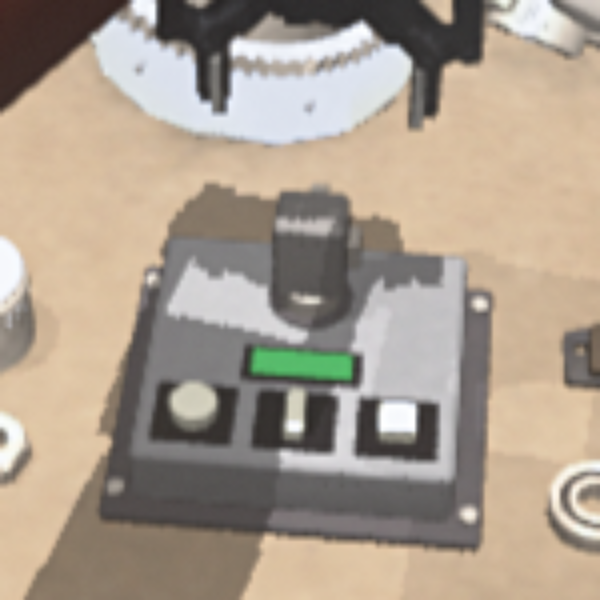

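All keys are up and the open fingers straddle the grip. Descending, then squeezing.

>>> play_rows([
  [[-1,0,15,0,0,0],[-1,0,35,0,0,0],[-1,0,55,0,0,0],[-1,0,75,0,0,0],[-1,0,90,0,0,0],[-1,0,98,0,0,0],[-1,0,101,0,0,0],[-1,0,101,0,0,0],[-1,0,101,0,0,0],[-1,0,101,0,0,0]],
])

```text
time: 8.35
tool_pos: [0.5987, 0.1078, 0.0658]
tool_rot: [0.001, -0.113, 0.994, -0.0]
contact_force: [1.2, 0.0, -0.4]
gripper_width: 1.0
grasp_force: 0.0
```

>>> play_rows([
  [[0,0,0,0,0,0],[0,0,0,0,0,0],[0,0,0,0,0,0],[0,0,0,0,0,0],[0,0,0,0,0,0],[0,0,0,0,0,0],[0,0,0,0,0,0],[0,0,0,0,0,0],[0,0,0,0,0,0],[0,0,0,0,0,0]],
], claw=-1)

```text
time: 9.18
tool_pos: [0.5975, 0.1096, 0.0653]
tool_rot: [0.0, -0.113, 0.994, 0.002]
contact_force: [-3.0, 6.2, 5.8]
gripper_width: 0.43
grasp_force: 60.6
```

Squeezed: opening about 37 mm, 60 N grip. I'll ease the 6 N sideways load and draw up to the first stop.

>>> play_rows([
  [[0,0.8,0,0,0,0],[0,1.5,-2,0,0,0],[0,1.5,-6,0,0,0],[0,1.5,-11,0,0,0],[0,1.5,-16,0,0,0],[0,1.5,-21,0,0,0],[0,1.5,-26,0,0,0],[0,1.5,-31,0,0,0],[0,1.5,-36,0,0,0],[0,1.5,-40,0,0,0],[0,1.5,-40,0,0,0],[0,1.5,-40,0,0,0]],
])

```text
time: 10.18
tool_pos: [0.5974, 0.1096, 0.1043]
tool_rot: [0.0, -0.113, 0.994, 0.0]
contact_force: [2.2, 5.1, -3.3]
gripper_width: 0.425
grasp_force: 61.3
```

```bash
python3 -c "
from h import *
to('grip',.175)
s,_=vision.grab_frame('side')
cv2.imwrite('pics/m5.png',cv2.resize(s[150:320,250:400],None,fx=3.5,fy=3.5))"
```

```text
t 10.1833 tool [0.59735801 0.10956936 0.10431454] F [ 2.23866311  5.11344668 -3.25811502] w 0.4252926086062834 gf 61.2791508436203
shift mm [  0.2838737   -0.6633306  -70.68614254]
turn [ 0.04119274  0.03487081 -0.05260552]
```

View pics/m5.png

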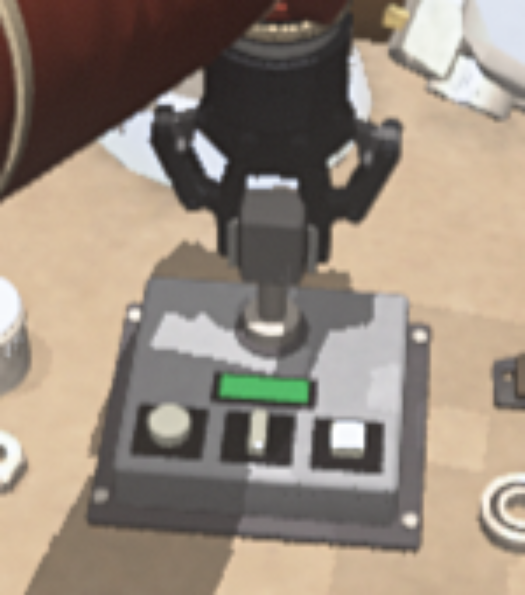

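The grip is drawn out about 39 mm with the thin section showing, at 3.3 N, so the latch is free. Continuing.

>>> play_rows([
  [[0,0.5,-4,0,0,0],[0,1,-9,0,0,0],[0,1,-14,0,0,0],[0,1,-18,0,0,0],[0,1,-23,0,0,0],[0,1,-28,0,0,0],[0,1,-34,0,0,0],[0,1,-40,0,0,0],[0,1,-46,0,0,0],[0,1,-52,0,0,0],[0,1,-57,0,0,0],[0,1,-60,0,0,0]],
])

```text
time: 11.23
tool_pos: [0.5972, 0.1097, 0.1643]
tool_rot: [0.0, -0.113, 0.994, -0.0]
contact_force: [5.2, 1.1, -6.4]
gripper_width: 0.424
grasp_force: 60.6
```

>>> play_rows([
  [[0,0,-2,0,0,0],[0,0,-4,0,0,0],[0,0,-6,0,0,0],[0,0,-8,0,0,0],[0,0,-8,0,0,0],[0,0,-8,0,0,0]],
])

```text
time: 11.73
tool_pos: [0.5972, 0.1097, 0.1721]
tool_rot: [0.0, -0.113, 0.994, -0.0]
contact_force: [4.8, 0.6, -4.5]
gripper_width: 0.427
grasp_force: 60.5
```

>>> play_rows([
  [[0,0,-1,0,0,0],[0,0,-2,0,0,0],[0,0,-3,0,0,0],[0,0,-3,0,0,0],[0,0,-3,0,0,0]],
])

```text
time: 12.15
tool_pos: [0.5972, 0.1097, 0.1749]
tool_rot: [0.0, -0.113, 0.994, -0.0]
contact_force: [6.3, -0.6, -6.4]
gripper_width: 0.425
grasp_force: 60.6
```

>>> play_rows([
  [[0,0,-1,0,0,0],[0,0,-1,0,0,0],[0,0,-1,0,0,0],[0,0,-1,0,0,0]],
])

```text
time: 12.48
tool_pos: [0.5972, 0.1097, 0.1757]
tool_rot: [0.0, -0.113, 0.994, -0.0]
contact_force: [6.3, -0.3, -6.7]
gripper_width: 0.426
grasp_force: 61.1
```

>>> play_rows([
  [[0,0,-0.5,0,0,0],[0,0,-1,0,0,0],[0,0,-1,0,0,0],[0,0,-1,0,0,0]],
])

```text
time: 12.82
tool_pos: [0.5972, 0.1097, 0.1758]
tool_rot: [0.0, -0.113, 0.994, -0.0]
contact_force: [7.7, -0.3, -9.4]
gripper_width: 0.429
grasp_force: 61.1
```

>>> play_rows([
  [[0,0,-0.5,0,0,0],[0,0,-1,0,0,0],[0,0,-1,0,0,0],[0,0,-1,0,0,0]],
])

```text
time: 13.15
tool_pos: [0.5971, 0.1097, 0.1759]
tool_rot: [-0.0, -0.113, 0.994, -0.0]
contact_force: [10.5, 0.6, -12.2]
gripper_width: 0.426
grasp_force: 61.5
```

```bash
python3 -c "
from h import *
s,_=vision.grab_frame('side')
cv2.imwrite('pics/m6.png',cv2.resize(s[120:310,240:400],None,fx=3,fy=3))
to('grip',.176);print(pix('side',[*P['grip'],.11+.11]))"
```

```text
t 13.2 tool [0.59708708 0.10967547 0.17587137] F [  8.83429435   0.31182534 -12.52123804] w 0.4222743891483622 gf 61.46619915962219
shift mm [ 0.08652313 -0.87858237 -0.1278662 ]
turn [-0.04844322 -0.01437498 -0.06764999]
[328.91035142 180.4433205 ]
```

View pics/m6.png

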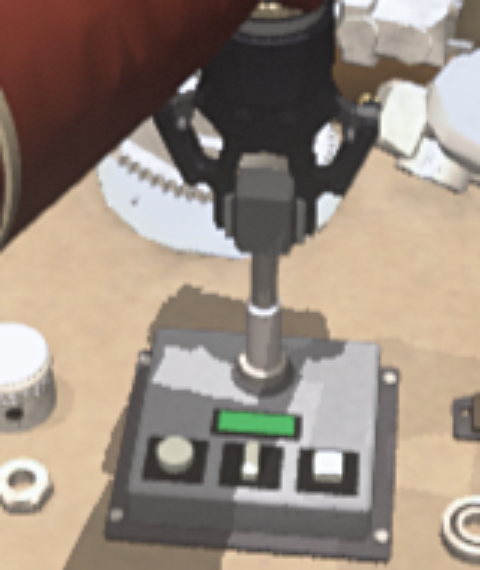

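Both sections are drawn out: thin above about row 310, thick below. The keys are up, the loose parts are undisturbed and the grip is held. Handing in.

```bash
python3 -c "
from h import *
print(order.job_done())"
```

```text
the job is handed in; nothing more can be done
None
```

I pressed the power key and then the zero key fully in and let each come back up, then drew the grip up to the second stop (110 mm). I handed the job in at about 13 s, still holding the grip there with the button squeezed.

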